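# Counter-hold the hidden bolt head while the nutrunner pulls the nut tight

## Robot

A 6-joint arm with a two-finger parallel gripper is mounted at the origin on the work surface; the furniture and walls round the work are solid. World frame = base frame: x ahead of the robot, y to its left, z up, the work surface at z = 0. Lengths are in m, angles in rad, forces in N, time in s.
With the tool pointing down it reaches from about 0.25 to 0.725 m from the base axis. Payload 4 kg.
Tool frame: the origin (TCP) lies midway between the tips of the shut fingers; the grasp point (between the pads) lies bot.pinch_z behind it (bot.pinch_z is the distance from the TCP to the grasp point, in m); z points along the fingers, y is the direction in which the jaws open and shut (so a half turn about z gives the same grasp; the last joint's range is limited). The gripper opens to 85 mm and grips with 20 to 120 N. Pads are 22 mm wide; open, the fingers measure 114 mm over their backs; the gripper's body (76 mm by 85 mm) begins 54 mm behind the grasp point. The pads swing forward as they close: fully open they stand 13 mm farther back than shut.
Start: joints at [1.241, 0.241, 0.005, 1.335, 0, 1.571], TCP at [0.162, 0.473, 0.231] pointing down, gripper open.
Joint ranges: [-2.72, 2.72], [-1.05, 1.87], [-1.09, 1.28], [-1.99, 2.15], [-1.42, 1.44], [-3.14, 3.14]. Speed limits (rad/s): [2.79, 2.79, 3.14, 3.14, 3.14, 3.14].

## Interface

Orientations are given as a unit quaternion [x, y, z, w].
In Python, from workcell import bot gives the robot as it stands. The module is installed in compiled form; this text tells all that it offers.
- The arm moves only by the tool move_arm, never from a script. Its argument "series" is a list that holds one entry, the list of rows, each a list of 7 numbers: the shift along the world's x, y, z in cm, then the turn, a rotation vector about the world's x, y, z in degrees, then the opening, from 0 (shut) to 1 (fully open). A call has exactly 5 rows; each row shifts and turns the pose as measured when the row begins; what a row does not reach is not made up. A row lasts 1/10 s, in which the tool goes at most 50 mm and 8.59 degrees, less where a joint would pass 70% of its speed; a pose out of reach is approached as far as the arm can. A call with a gripper value outside its range is refused whole. The fingers move at their own pace and stop on an object; the grip force is fixed at half the most. Time passes only in rows, so rows that do not move let the fingers close, or fill a call up. It gives the time, the measured TCP pose, the force and the opening at its end, in the units of the state.
- bot.get_obs(): the state, without advancing time (a new reading comes with each control period).
- bot.camera(name): name is "scene" or "top" or "wrist"; returns (picture, depth): 420x560x3 uint8, red, green, blue; 420x560 float32, m along the optical axis (not along the pixel's ray), 0 where there is no reading.
- bot.camera_info(name): a dict with "vfov" (degrees; the focal length in pixels is half the picture's height over the tangent of half this angle, whatever the lens; pixels are square), "cx", "cy" (the principal point, pixels), "cam_to_world" (4x4, takes a point from camera to world coordinates); the wrist camera has in their place "tool_from_camera" (4x4, takes a point from camera to tool coordinates, whose origin is the TCP and whose axes are the flange's). Camera axes: x right, y down, z forward; pixel columns grow to the right and rows downward; lengths in m; the calibration is good to about 2 mm. A picture is of the moment at which its call begins: read the wrist's pose just before it. camera_info takes no time and is no camera call.
- bot.job_done(): hands the job in, once; it reports no verdict.
Trained networks look in the newest picture that a camera, given by its name, has taken for a name from the list of things; names that differ only in an ending like _2 or _b are one class to them, and where a whole thing is asked for, a point or a joint stands for the part that bears it (a point fixed in the world has none). Each returns a list of dicts, best first, with "confidence" (0 to 1); they miss things now and then, are a little off and sometimes report something else, mostly with a low value. They report only what shows in the picture. A call takes as long as a camera call. They do not tell look-alikes from the thing itself.
- bot.find_in(camera, target): "at" ([x, y, z] in m, in world coordinates, good to about 4 mm: the middle of the surface that is visible of it).
The state is a dict: "clock": time; "joint_pos": joint angles; "joint_vel": joint speeds; "tau": joint torques, N m; "eef_pos": TCP position; "tool_rot": TCP orientation; "ft_force": force on the tool from outside, world axes, zero at the start; "ft_torque": the same for the moment, N m; "grip_width": finger opening in m.
Only numpy, scipy, OpenCV 4.12 (cv2) and the standard library are available. Lean on these libraries where they do the work, as an engineer would, in place of code of your own. Each camera call takes 0.05 s, during which the arm holds its last target.

## Task

A nutrunner is slowly turning the nut on the front of the bracket, but the bolt just spins with it. Pull the spatter shield up out of the gap behind the bracket and lean it, standing on its short edge on the table, at a slant against the cast angle plate, and let it go there. Then reach down into the gap, grip the hidden hexagonal bolt head and keep it from turning until the nut has run up tight and the nutrunner has stalled; finish while still holding the head. Leave the things lying around alone.

Things in the scene. Friction and masses are not known exactly. Their poses are not given: they have to be found in the camera images.
- joint_fixture: bolted joint on a dark fixture plate (360 x 150 x 12 mm; all sizes here in mm), fixed. Origin at table height under the bracket's rear (gap-side) face, mid-width; x along the bolt from nutrunner to gap, z up. Bracket: x -10..0, 100 wide, top z 112. Back plate: x 54..64, 120 wide, top z 112. Nutrunner in front: x -251..-12, top z 104. Lugs in the gap: x 35..41, y +-(45..59), up to z 52.
- gap_mouth (a point): middle of the mouth of the gap, straight above the bolt head, level with the bracket's top (112 mm above the table); fixed, axes as joint_fixture. The gap lies between bracket and back plate, 54 wide along x, open at both ends along y, floor at z 12. A thin washer and a 24 mm bush on the bolt axis lie between head and bracket.
- head_center (a point): centre of the hexagonal bolt head on the bolt axis: 23.5 behind the bracket's rear face, 74 above the table, 38 mm straight below gap_mouth. Head 30 across flats, 34.6 across corners, 14 thick (16.5 to 30.5 behind the bracket). Turns with the bolt; x is the bolt axis, y at right angles to one pair of flats (the other pairs every 60 degrees). Free space on both sides along the gap.
- bolt_head: the bolt head; axes as head_center, origin on the bolt axis at the bracket's rear face. Left alone it turns with the nut at about 0.2 rad/s, positive about the fixture's x (clockwise seen from the nutrunner). Stopping it takes about 0.1 Nm while the nut runs on, 0.3 Nm once the nut is tight; a grip of 30 N or more on flats or corners holds it.
- nut_run (a joint): rad, how far the nut has run on along the thread. Starts at 0 to 0.5 and stays there while the bolt turns with the nut; grows at about 0.15 rad/s while the head is held still; at 1.6 the nut is tight and the nutrunner stalls, so holding takes 7 to 12 s. Forcing the head ahead of the nut lowers it.
- spindle (a joint): rad, turn of the nutrunner's spindle and socket, positive clockwise seen from the nutrunner; runs by itself at about 0.2 rad/s, about 0.15 while the head is held, and stops when the nut is tight.
- spatter_shield: loose plain aluminium slab 10 thick (x) x 90 wide (y) x 160 mm tall (z), 0.3 to 0.5 kg, small hole near the top. Origin: centre of its underside. At the start it stands upright in the gap on its floor (z 12), parallel to the bracket, centre plane 47.5 behind the bracket's rear face, 1.5 play each side; its upper 60 sticks out. While there it blocks a gripper's way down to the head.
- angle_plate: dark cast angle plate fixed to the table, 110 wide, 95 mm tall. Origin at table height in the middle of its plain upright front face; x points into the plate (away from the free space in front of it), z up. Upright wall 12 thick, with a foot 90 deep and two ribs behind it.
- pliers: red-handled pliers 58 x 174 x 16, bystander
- hex_key: black hex key 39 x 117 x 7, bystander
- paste_tin: low round tin 68 x 35 high, bystander
- weld_magnet_1: arrow-shaped welding magnet 64 x 80 x 16, bystander
- tape_measure: tape measure 64 x 71 x 34, bystander
- strip_1: small sheared aluminium strip 22 x 77 x 16 with a bent end, bystander
Mind the look-alikes: they are no part of the job. Leave any purple look-alike of the spatter_shield alone.

How it is judged:
On the way, in this order (a step that is already met when the one before it is completed fails the run):
1. the shield leans at a slant against the angle plate, standing on the table on its short edge, let go and at rest (contact force between spatter_shield and angle_plate above 0.05 N and angle between spatter_shield's own z axis and vertical between 0.1 and 0.7 rad and height (world z) of spatter_shield below 0.015 m and contact force between spatter_shield and the fingers below 0.1 N and linear speed of spatter_shield below 0.03 m/s), for 0.3 s.
2. the bolt head is gripped and kept from turning while the nut still runs on (contact force between the fingers and bolt_head above 6 N and angular speed of bolt_head below 0.08 rad/s and velocity of joint spindle above 0.05 rad/s), for 1 s.
At the end, for the whole second after the job is handed in: The nut is run up tight (nut_run over 1.5 rad, spindle stopped), the fingers still grip the bolt head (contact over 6 N, grasp within 30 mm of its centre) and it does not turn; the shield leans untouched against the angle plate, 6 to 40 degrees from upright, standing on its short edge on the table (all of step 1 and value of joint nut_run above 1.5 rad and contact force between the fingers and bolt_head above 6 N and distance between the grasp point and head_center below 0.03 m and angular speed of bolt_head below 0.05 rad/s and velocity of joint spindle below 0.03 rad/s); the arm keeps its last pose, push and grip.
It fails at once if a tool, tin or offcut lying around is shoved by more than 40 mm (distance of any of pliers, hex_key, paste_tin, weld_magnet_1, tape_measure, strip_1 from where it was at the start of the episode above 0.04 m).
It also fails if it takes over 72 s, if anything falls off the work surface, if the arm or the gripper's body presses on something with over 40 N, if the wrist force passes 120 N, or if a joint passes its speed limit or range.

## Working session

There is one attempt and no reset: what is moved stays moved. The work goes in short steps, Python scripts to look and compute and a tool call to move; the robot and the scene stay as the last step left them, time stands still between calls to the robot, and variables do not carry over. Pictures are saved under pics/ and viewed, and the job is handed in when it is done.

Besides the shell and the picture viewer there is one more tool, called after "Call:" as name([rows], argument=value, ...), one row to a line, values as JSON. move_arm: Moves the arm, as the interface text tells. Its arguments: {"type":"object","properties":{"series":{"type":"array","items":{"type":"array","items":{"type":"array","items":{"type":"number"}}}}},"required":["series"]}

```bash
mkdir -p pics; cat > h.py <<'E'
import numpy as np, cv2
from workcell import bot
def cam(name,fn=None):
    p,d=bot.camera(name)
    if fn: cv2.imwrite('pics/'+fn,cv2.cvtColor(p,cv2.COLOR_RGB2BGR))
    return p,d
def cloud(name,d,T=None):
    i=bot.camera_info(name); f=d.shape[0]/2/np.tan(np.radians(i['vfov'])/2)
    v,u=np.mgrid[:d.shape[0],:d.shape[1]]
    P=np.stack([(u-i['cx'])/f*d,(v-i['cy'])/f*d,d],-1)
    T=i['cam_to_world'] if T is None else T
    T=np.array(T)
    return P@T[:3,:3].T+T[:3,3]
E
python3 - <<'E'
from h import *
np.set_printoptions(precision=4,suppress=True)
for n in ['scene','top']:
    p,d=cam(n,n+'0.png'); np.save(n+'0.npy',cloud(n,d)); print(n,bot.camera_info(n))
    for t in ['spatter_shield','angle_plate','joint_fixture','bolt_head']:
        print(t,[(np.round(r['at'],3),round(r['confidence'],2)) for r in bot.find_in(n,t)])
print(bot.get_obs(),bot.pinch_z)
E
```

```text
scene {'vfov': 44.58866641405862, 'cx': 282.1403213878921, 'cy': 213.24771899627848, 'cam_to_world': array([[ 0.8015, -0.4202,  0.4255, -0.0593],
       [-0.5979, -0.5491,  0.584 , -0.7432],
       [-0.0118, -0.7224, -0.6913,  1.0221],
       [ 0.    ,  0.    ,  0.    ,  1.    ]])}
spatter_shield [(array([0.324, 0.095, 0.089]), 0.85), (array([ 0.359, -0.374,  0.098]), 0.68), (array([ 0.561, -0.024,  0.002]), 0.32)]
angle_plate [(array([ 0.563, -0.153,  0.084]), 0.4)]
joint_fixture []
bolt_head [(array([ 0.562, -0.151,  0.086]), 0.71)]
top {'vfov': 48.928224582552176, 'cx': 281.6561245491704, 'cy': 213.4469040834815, 'cam_to_world': array([[ 0.0199, -0.9926,  0.1198,  0.2959],
       [-0.9998, -0.0209, -0.0072,  0.0318],
       [ 0.0096, -0.1196, -0.9928,  1.6367],
       [ 0.    ,  0.    ,  0.    ,  1.    ]])}
spatter_shield [(array([ 0.361, -0.367,  0.107]), 0.93), (array([ 0.591, -0.143,  0.128]), 0.83), (array([0.325, 0.096, 0.16 ]), 0.52), (array([ 0.523, -0.13 ,  0.085]), 0.4)]
angle_plate [(array([0.525, 0.223, 0.012]), 0.76)]
joint_fixture [(array([ 0.459, -0.101,  0.011]), 0.61)]
bolt_head [(array([ 0.523, -0.131,  0.084]), 0.69), (array([0.526, 0.223, 0.013]), 0.43)]
{'clock': 0.5, 'joint_pos': array([1.241 , 0.2406, 0.005 , 1.3352, 0.    , 1.5708]), 'joint_vel': array([ 0.0009, -0.0018,  0.0006,  0.0022,  0.0001,  0.0004]), 'tau': array([  0.0002, -37.186 ,  25.2461,   0.0028,   0.    ,  -0.    ]), 'eef_pos': array([0.1619, 0.473 , 0.2313]), 'tool_rot': array([ 0.1642,  0.9864, -0.    , -0.    ]), 'ft_force': array([-0.045 , -0.1873, -0.5399]), 'ft_torque': array([-0.0307,  0.0632, -0.0166]), 'grip_width': 0.08511290051290696} 0.0187
```

View pics/scene0.png

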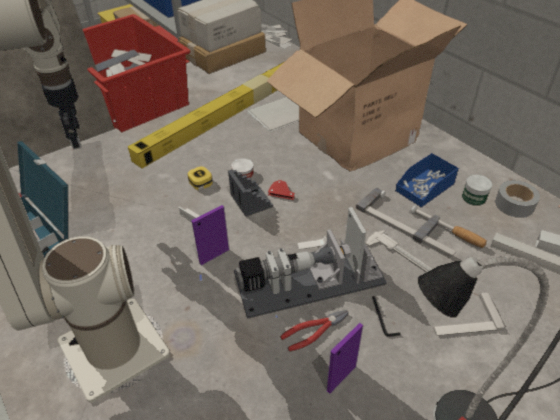

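View pics/top0.png

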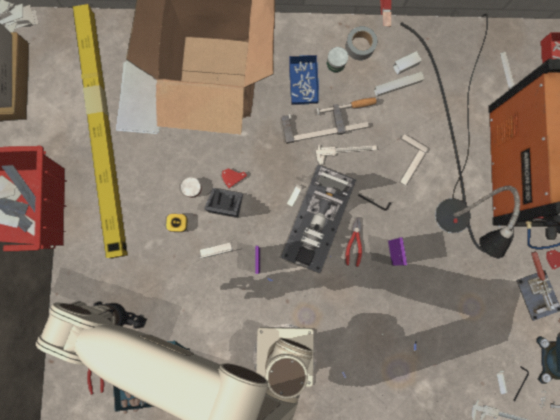

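```bash
python3 - <<'E'
import cv2
a=cv2.imread('pics/scene0.png')
cv2.imwrite('pics/s1.png',cv2.resize(a[150:350,170:410],None,fx=3.3,fy=3,interpolation=3)[:600,:800])
b=cv2.imread('pics/top0.png')
cv2.imwrite('pics/t1.png',cv2.resize(b[155:295,160:360],None,fx=4,fy=4,interpolation=3))
E
python3 - <<'E'
import numpy as np
np.set_printoptions(precision=3,suppress=True)
for n in ['scene0','top0']:
    P=np.load('%s.npy'%n)
    m=(P[...,2]>.115)&(P[...,2]<.2)&(P[...,0]>.45)&(P[...,0]<.68)&(P[...,1]>-.25)&(P[...,1]<-.03)
    Q=P[m]; print(n,len(Q),Q.mean(0),Q.min(0),Q.max(0))
    u,s,v=np.linalg.svd(Q-Q.mean(0)); print(s/np.sqrt(len(Q)),v)
    m=(P[...,2]>.075)&(P[...,2]<.13)&(P[...,0]>.4)&(P[...,0]<.62)&(P[...,1]>.14)&(P[...,1]<.3)
    Q=P[m]; print(n,len(Q),Q.mean(0),Q.min(0),Q.max(0))
    u,s,v=np.linalg.svd(Q-Q.mean(0)); print(s/np.sqrt(len(Q)),v)
E
```

```text
scene0 442 [ 0.588 -0.154  0.149] [ 0.535 -0.196  0.115] [ 0.615 -0.102  0.174]
[0.028 0.018 0.005] [[ 0.326  0.942  0.079]
 [ 0.07  -0.107  0.992]
 [-0.943  0.318  0.101]]
scene0 230 [0.491 0.217 0.089] [0.476 0.162 0.075] [0.525 0.281 0.098]
[0.037 0.008 0.006] [[-0.151 -0.988 -0.02 ]
 [-0.964  0.143  0.225]
 [-0.219  0.053 -0.974]]
top0 205 [ 0.584 -0.145  0.153] [ 0.518 -0.209  0.115] [ 0.61  -0.092  0.18 ]
[0.027 0.023 0.011] [[ 0.473  0.838  0.271]
 [-0.295  0.441 -0.848]
 [-0.83   0.321  0.456]]
top0 176 [0.492 0.227 0.092] [0.475 0.172 0.075] [0.525 0.283 0.107]
[0.037 0.01  0.006] [[-0.161 -0.987 -0.001]
 [ 0.868 -0.141 -0.476]
 [ 0.47  -0.078  0.879]]
```

View pics/s1.png

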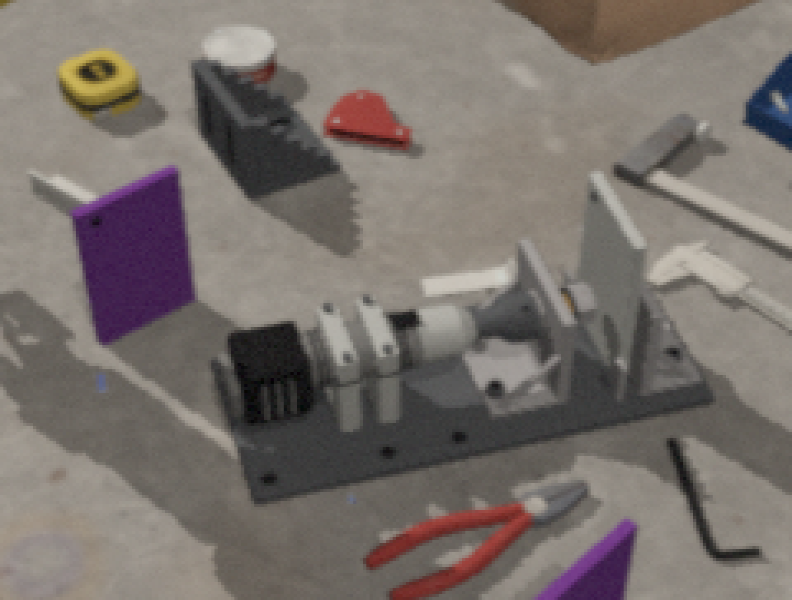

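View pics/t1.png

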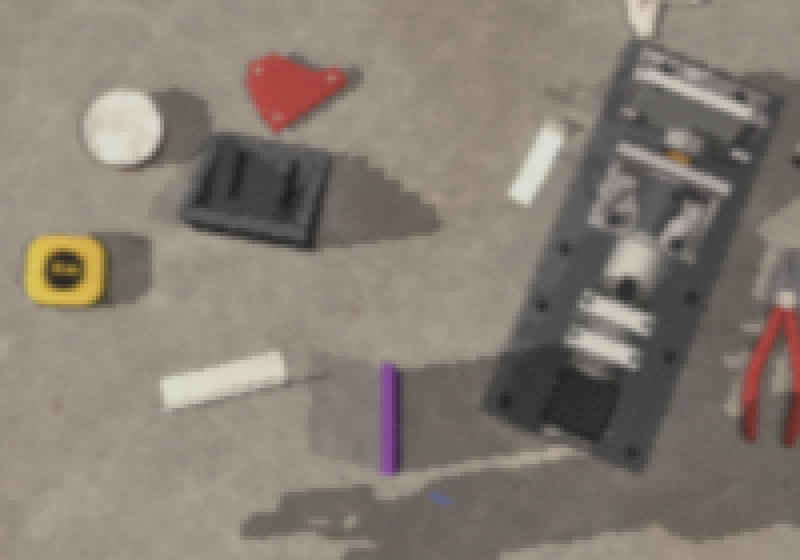

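```bash
python3 - <<'E'
import numpy as np
np.set_printoptions(precision=4,suppress=True)
S=np.load('scene0.npy').reshape(-1,3);T=np.load('top0.npy').reshape(-1,3)
def plane(Q,it=6,thr=.004):
    # vertical plane ransac
    best=None;r=np.random.default_rng(0)
    for _ in range(2000):
        a,b=Q[r.integers(len(Q),size=2)]
        d=(b-a)[:2]; 
        if np.hypot(*d)<.02: continue
        n=np.array([d[1],-d[0]])/np.hypot(*d); e=abs((Q[:,:2]-a[:2])@n)<thr
        if best is None or e.sum()>best.sum(): best=e
    q=Q[best]; c=q.mean(0); u,s,v=np.linalg.svd(q[:,:2]-c[:2]); n=v[1]; 
    if n[0]<0:n=-n
    t=v[0]; 
    if t[1]<0:t=-t
    w=(q[:,:2]-c[:2])@t
    return len(q),c,np.degrees(np.arctan2(n[1],n[0])),n,(c[:2]+w.min()*t),(c[:2]+w.max()*t),q[:,2].min(),q[:,2].max(),np.ptp(w)
b=lambda P,x0,x1,y0,y1,z0,z1:P[(P[:,0]>x0)&(P[:,0]<x1)&(P[:,1]>y0)&(P[:,1]<y1)&(P[:,2]>z0)&(P[:,2]<z1)]
print('shield',plane(b(S,.45,.68,-.25,-.03,.12,.18)))
print('bracket',plane(b(S,.45,.56,-.25,-.03,.03,.125)))
print('plate',plane(b(S,.42,.53,.14,.3,.01,.09)))
print('plate top',plane(b(S,.42,.53,.14,.3,.085,.11)), plane(b(T,.42,.53,.14,.3,.085,.11)))
print('shield top',plane(b(T,.54,.68,-.25,-.03,.14,.19)))
for z in (.02,.04,.06,.08):
    q=b(S,.42,.53,.19,.24,z-.01,z+.01); print(z,len(q),np.percentile(q[:,0],[0,5,25,50]) if len(q) else '')
for n,c in(('decoy',b(T,.27,.4,.02,.15,.12,.2)),('strip',b(T,.3,.42,.13,.25,.005,.03))): print(n,c.min(0),c.max(0))
E
```

```text
shield (357, array([ 0.5875, -0.1532,  0.1503]), np.float64(-19.631601166655773), array([ 0.9419, -0.336 ]), array([ 0.5736, -0.192 ]), array([ 0.6043, -0.106 ]), np.float64(0.12000731049769797), np.float64(0.17409977910171748), np.float64(0.0913148042335588))
bracket (364, array([ 0.5339, -0.1463,  0.0844]), np.float64(-19.29605517320944), array([ 0.9438, -0.3304]), array([ 0.5206, -0.1844]), array([ 0.5552, -0.0855]), np.float64(0.03052125173431397), np.float64(0.11635611179917471), np.float64(0.10470448488462558))
plate (325, array([0.4845, 0.2169, 0.0506]), np.float64(-8.23938237118449), array([ 0.9897, -0.1433]), array([0.4774, 0.168 ]), array([0.4939, 0.2823]), np.float64(0.010147387675770503), np.float64(0.08994972098681975), np.float64(0.1155066883112727))
plate top (95, array([0.4882, 0.2208, 0.0925]), np.float64(-8.908108789001568), array([ 0.9879, -0.1549]), array([0.4801, 0.1695]), array([0.4976, 0.2809]), np.float64(0.08520246895881445), np.float64(0.0980715076234624), np.float64(0.11275087864087441)) (82, array([0.4864, 0.2269, 0.0955]), np.float64(-8.4247867838628), array([ 0.9892, -0.1465]), array([0.4786, 0.1743]), array([0.4948, 0.2831]), np.float64(0.08716739462096479), np.float64(0.10259899270697592), np.float64(0.109980608998725))
shield top (114, array([ 0.588 , -0.145 ,  0.1645]), np.float64(-20.187196095024817), array([ 0.9386, -0.3451]), array([ 0.5728, -0.1864]), array([ 0.6035, -0.103 ]), np.float64(0.14089361592747873), np.float64(0.180351589671921), np.float64(0.08886373396822214))
0.02 30 [0.4793 0.4802 0.4826 0.4842]
0.04 31 [0.4786 0.4794 0.4817 0.4831]
0.06 31 [0.4798 0.4799 0.4806 0.4829]
0.08 38 [0.4795 0.4802 0.482  0.4838]
decoy [0.2821 0.093  0.1397] [0.3684 0.1043 0.1734]
strip [0.3002 0.1301 0.005 ] [0.4193 0.2493 0.0297]
```

Call:
move_arm([
  [[5,-1,2,0,0,-8.5,1],[5,-1,2,0,0,-8.5,1],[5,-2,2,0,0,-8.5,1],[4,-4,0,0,0,-8.5,1],[4,-4,0,0,0,-8.5,1]],
])

```text
clock: 1.0
eef_pos: [0.3714, 0.3673, 0.2875]
tool_rot: [0.513, 0.858, 0.001, -0.001]
ft_force: [-0.2, 0.2, -0.5]
grip_width: 0.0855
```

Call:
move_arm([
  [[3,-4,0,0,0,-8,1],[3,-4,0,0,0,-8,1],[3,-4,0,0,0,-8,1],[2.5,-4.3,0,0,0,-8,1],[2,-4.5,0,0,0,-8,1]],
])

```text
clock: 1.5
eef_pos: [0.5084, 0.1587, 0.2876]
tool_rot: [0.785, 0.619, 0.003, -0.0]
ft_force: [1.1, 0.7, 0.2]
grip_width: 0.0852
```

Call:
move_arm([
  [[1.8,-4.5,0,0,0,-7,1],[1.8,-4.5,0,0,0,0,1],[1.8,-4.5,0,0,0,0,1],[1.8,-4.5,0,0,0,0,1],[0,-4.5,0,0,0,0,1]],
])

```text
clock: 2.0
eef_pos: [0.5835, -0.0743, 0.287]
tool_rot: [0.824, 0.567, 0.004, 0.0]
ft_force: [0.8, -0.0, 0.1]
grip_width: 0.0852
```

```bash
cat >> h.py <<'E'
from scipy.spatial.transform import Rotation as R
def wrist(fn):
    o=bot.get_obs(); p,d=cam('wrist',fn)
    T=np.eye(4);T[:3,:3]=R.from_quat(o['tool_rot']).as_matrix();T[:3,3]=o['eef_pos']
    return o,p,d,cloud('wrist',d,T@np.array(bot.camera_info('wrist')['tool_from_camera']))
E
python3 - <<'E'
from h import *
np.set_printoptions(precision=4,suppress=True)
o,p,d,P=wrist('w1.png'); np.save('w1.npy',P)
print(o['clock'],o['eef_pos'],R.from_quat(o['tool_rot']).as_matrix(),o['joint_pos'])
print(bot.camera_info('wrist'))
E
```

```text
2.0 [ 0.5835 -0.0743  0.287 ] [[ 0.3569  0.9341  0.0069]
 [ 0.9341 -0.3569  0.004 ]
 [ 0.0062  0.0051 -1.    ]] [-0.1292  0.4045  0.3783  1.5382  0.0049  1.8065]
{'vfov': 65.29209320651901, 'cx': 270.4427450893247, 'cy': 213.78405636384278, 'tool_from_camera': array([[-0.001 , -0.9479, -0.3187,  0.0816],
       [ 1.    , -0.001 , -0.0003, -0.0008],
       [-0.0001, -0.3187,  0.9479, -0.1429],
       [ 0.    ,  0.    ,  0.    ,  1.    ]])}
```

View pics/w1.png

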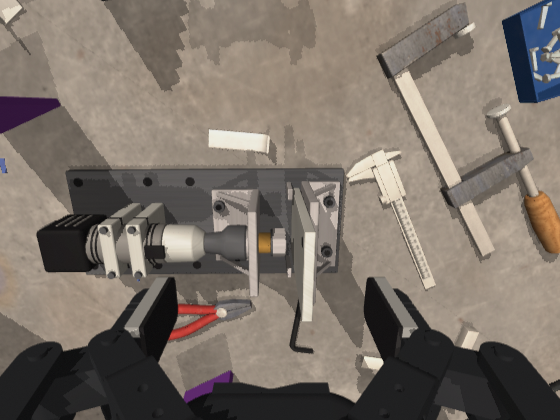

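```bash
python3 - <<'E'
import numpy as np,cv2
np.set_printoptions(precision=4,suppress=True)
P=np.load('w1.npy')
def rep(m,name):
    q=P[m]; r=cv2.minAreaRect((q[:,:2]*1000).astype(np.float32)); print(name,len(q),np.median(q[:,2]),r)
X,Y,Z=P[...,0],P[...,1],P[...,2]
reg=(X>.5)&(X<.66)&(Y>-.22)&(Y<-.06)
rep(reg&(Z>.167)&(Z<.185),'shieldtop')
q=P[reg&(Z>.12)];print(np.histogram(q[:,2],bins=np.arange(.12,.19,.004)))
# bracket & backplate tops
c=(np.array([.59,-.15]));n=np.array([.943,-.333]);t=np.array([.333,.943])
m=reg&(Z>.108)&(Z<.116); q=P[m]; u=(q[:,:2]-c)@n
print(np.histogram(u,bins=np.arange(-.08,.05,.005)))
rep(m&((P[...,:2]-c)@n<-.03),'bracket top')
rep(m&((P[...,:2]-c)@n>.0),'back top')
E
```

```text
shieldtop 1066 0.17218138528472984 ((591.2825927734375, -146.9093017578125), (90.48130798339844, 10.24946117401123), 69.35931396484375)
(array([ 34,  42,  46,  37,  53,  52,  42,  59,  53,  51,  59,  68, 413,
       639,   0,   0,   0]), array([0.12 , 0.124, 0.128, 0.132, 0.136, 0.14 , 0.144, 0.148, 0.152,
       0.156, 0.16 , 0.164, 0.168, 0.172, 0.176, 0.18 , 0.184, 0.188]))
(array([  0,   0,   0,   0, 171, 404, 228,   0,   0,   0,   0,   0,   0,
         0,  11,  44,  14,  51, 216, 137,   0,   0,   0,   0,   0]), array([-0.08 , -0.075, -0.07 , -0.065, -0.06 , -0.055, -0.05 , -0.045,
       -0.04 , -0.035, -0.03 , -0.025, -0.02 , -0.015, -0.01 , -0.005,
        0.   ,  0.005,  0.01 ,  0.015,  0.02 ,  0.025,  0.03 ,  0.035,
        0.04 ,  0.045]))
bracket top 803 0.1121401301923895 ((540.1542358398438, -134.0104217529297), (100.28082275390625, 10.064210891723633), 69.3861312866211)
back top 418 0.1121031115950383 ((596.5130004882812, -155.0364990234375), (119.53959655761719, 17.7225399017334), 69.22474670410156)
```

Call:
move_arm([
  [[0.4,-3.7,-1,0,0,0,1],[0.4,-3.6,-2,0,0,0,1],[0,0,-3,0,0,0.3,1],[0,0,-3,0,0,0,1],[0,0,0,0,0,0,1]],
])

```text
clock: 2.55
eef_pos: [0.5903, -0.1627, 0.1948]
tool_rot: [0.827, 0.562, 0.003, 0.004]
ft_force: [-0.3, -0.6, -0.3]
grip_width: 0.0853
```

```bash
cat >> h.py <<'E'
def delta(pos,yaw_jaw,tilt=0,tiltyaw=0):
    """desired: tool z down tilted so that body leans by tilt toward horizontal dir tiltyaw; jaw (tool y) along yaw_jaw"""
    y=np.array([np.cos(yaw_jaw),np.sin(yaw_jaw),0]); z=np.array([0,0,-1.]); x=np.cross(y,z)
    M=np.column_stack([x,y,z])
    ax=np.array([-np.sin(tiltyaw),np.cos(tiltyaw),0])
    M=R.from_rotvec(ax*tilt).as_matrix()@M
    o=bot.get_obs(); 
    rv=(R.from_matrix(M)*R.from_quat(o['tool_rot']).inv()).as_rotvec(degrees=True)
    print('t',o['clock'],'pos',np.round(o['eef_pos'],4),'dcm',np.round((np.array(pos)-o['eef_pos'])*100,2),'drot',np.round(rv,1),'F',np.round(o['ft_force'],1),'w',round(o['grip_width'],4))
E
python3 -c "
from h import *
delta([.5913,-.147,.130],np.radians(-20.63))"
```

```text
t 2.55 pos [ 0.5903 -0.1627  0.1948] dcm [ 0.1   1.57 -6.48] drot [0.1 0.5 0.9] F [-0.3 -0.6 -0.3] w 0.0853
```

Call:
move_arm([
  [[0.1,1.4,-1,0.1,0.5,0.9,1],[0,0,-2.5,0,0,0,1],[0,0,-2,0,0,0,1],[0,0,-0.5,0,0,0,1],[0,0,0,0,0,0,1]],
])

```text
clock: 3.05
eef_pos: [0.5955, -0.143, 0.1392]
tool_rot: [0.82, 0.572, 0.003, 0.003]
ft_force: [-0.4, -0.3, 0.3]
grip_width: 0.085
```

```bash
python3 -c "
from h import *
delta([.5913,-.147,.130],np.radians(-20.63))"
```

```text
t 3.05 pos [ 0.5955 -0.143   0.1392] dcm [-0.42 -0.4  -0.92] drot [ 0.   0.5 -0.4] F [-0.4 -0.3  0.3] w 0.085
```

Call:
move_arm([
  [[-0.4,-0.4,-0.9,0,0.4,-0.4,1],[0,0,0,0,0,0,1],[0,0,0,0,0,0,0],[0,0,0,0,0,0,0],[0,0,0,0,0,0,0]],
])

```text
clock: 3.55
eef_pos: [0.5942, -0.1467, 0.1346]
tool_rot: [0.822, 0.57, 0.003, 0.003]
ft_force: [0.2, -0.3, 0.1]
grip_width: 0.0439
```

Call:
move_arm([
  [[0,0,0,0,0,0,0],[0,0,0,0,0,0,0],[0,0,0,0,0,0,0],[0,0,0,0,0,0,0],[0,0,0,0,0,0,0]],
])

```text
clock: 4.05
eef_pos: [0.5938, -0.1468, 0.1353]
tool_rot: [0.822, 0.569, 0.003, 0.003]
ft_force: [-0.4, -0.2, 1.0]
grip_width: 0.0093
```

```bash
python3 -c "
from h import *
delta([.5913,-.147,.130],np.radians(-20.63))"
```

```text
t 4.05 pos [ 0.5938 -0.1468  0.1353] dcm [-0.25 -0.02 -0.53] drot [ 0.1  0.5 -0. ] F [-0.4 -0.2  1. ] w 0.0093
```

Call:
move_arm([
  [[0,0,1,0,0,0,0],[0,0,1.5,0,0,0,0],[0,0,2,0,0,0,0],[0,0,2,0,0,0,0],[0,0,2,0,0,0,0]],
])

```text
clock: 4.55
eef_pos: [0.5904, -0.1464, 0.2167]
tool_rot: [0.822, 0.569, -0.002, -0.001]
ft_force: [0.1, 0.3, -3.6]
grip_width: 0.0091
```

Call:
move_arm([
  [[0,0,2,0,0,0,0],[0,0,2,0,0,0,0],[0,0,2,0,0,0,0],[0,0,1,0,0,0,0],[0,0,0,0,0,0,0]],
])

```text
clock: 5.05
eef_pos: [0.5906, -0.1467, 0.2917]
tool_rot: [0.822, 0.569, -0.001, -0.001]
ft_force: [-0.8, -1.1, -4.1]
grip_width: 0.0091
```

```bash
python3 - <<'E'
from h import *
delta([.5913,-.147,.27],np.radians(-20.63))
o,p,d,P=wrist('w2.png'); np.save('w2.npy',P); cam('scene','s2.png')
E
```

```text
t 5.05 pos [ 0.5906 -0.1467  0.2917] dcm [ 0.07 -0.03 -2.17] drot [ 0.  -0.2 -0. ] F [-0.8 -1.1 -4.1] w 0.0091
```

View pics/s2.png

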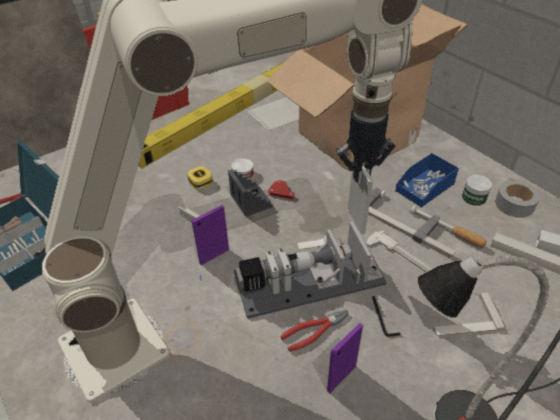

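View pics/w2.png

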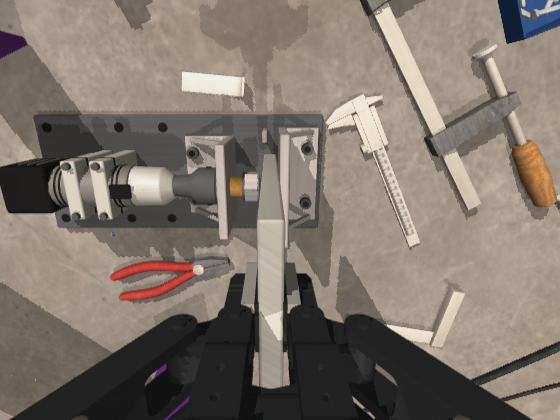

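Call:
move_arm([
  [[-1.5,3,1,0,0,2,0],[-2.5,4,0.5,0,0,3,0],[-2.5,4,0,0,0,3,0],[-2,3,0,0,0,2,0],[-1,1.5,0,0,0,0,0]],
])

```text
clock: 5.65
eef_pos: [0.4892, 0.0101, 0.2946]
tool_rot: [0.769, 0.639, -0.008, -0.007]
ft_force: [0.2, -0.2, -3.5]
grip_width: 0.0091
```

```bash
python3 -c "
from h import *
delta([.43,.10,.31],np.radians(-8.4))"
```

```text
t 5.65 pos [0.4892 0.0101 0.2946] dcm [-5.92  8.99  1.54] drot [ 0.  -1.2  2.2] F [ 0.2 -0.2 -3.5] w 0.0091
```

Call:
move_arm([
  [[-2,3,1,0,-1,2,0],[-2,3,0.5,0,0,0,0],[-1,1.5,0,0,0,0,0],[0,0,0,0,0,0,0],[0,0,0,0,0,0,0]],
])

```text
clock: 6.15
eef_pos: [0.4314, 0.0893, 0.3036]
tool_rot: [0.756, 0.655, -0.006, -0.004]
ft_force: [0.2, -0.9, -3.7]
grip_width: 0.0092
```

```bash
python3 - <<'E'
from h import *
np.set_printoptions(precision=4,suppress=True)
delta([.43,.10,.31],np.radians(-8.4))
o,p,d,P=wrist('w3.png'); np.save('w3.npy',P)
X,Y,Z=P[...,0],P[...,1],P[...,2]
reg=(X>.44)&(X<.62)&(Y>.13)&(Y<.31)
q=P[reg&(Z>.05)&(Z<.11)];print(np.histogram(q[:,2],bins=np.arange(.05,.112,.004)))
n=np.array([np.cos(np.radians(-8.4)),np.sin(np.radians(-8.4))]);t=np.array([-n[1],n[0]])
q=P[reg&(Z>.088)&(Z<.102)]
u=q[:,:2]@n;v=q[:,:2]@t
print(np.histogram(u,bins=np.arange(.4,.6,.004)));print(v.min(),v.max())
w=u<np.percentile(u,2)+.014
r=cv2.minAreaRect((q[w][:,:2]*1000).astype(np.float32));print(r)
E
```

```text
t 6.15 pos [0.4314 0.0893 0.3036] dcm [-0.14  1.07  0.64] drot [ 0.1 -0.8 -0.2] F [ 0.2 -0.9 -3.7] w 0.0092
(array([ 17,  37, 128,  28,  29,  70, 113,  37,  34,  95, 278, 999,   0,
         0,   0]), array([0.05 , 0.054, 0.058, 0.062, 0.066, 0.07 , 0.074, 0.078, 0.082,
       0.086, 0.09 , 0.094, 0.098, 0.102, 0.106, 0.11 ]))
(array([  0,   0,   0,   0,   0,   0,   0,   0,   0,   0,   0, 382, 396,
       381,  90,  43,  43,  18,   0,   0,   0,   0,   0,   0,   0,   0,
         0,   0,   0,   0,   0,   0,   0,   0,   0,   0,   0,   0,   0,
         0,   0,   0,   0,   0,   0,   0,   0,   0,   0]), array([0.4  , 0.404, 0.408, 0.412, 0.416, 0.42 , 0.424, 0.428, 0.432,
       0.436, 0.44 , 0.444, 0.448, 0.452, 0.456, 0.46 , 0.464, 0.468,
       0.472, 0.476, 0.48 , 0.484, 0.488, 0.492, 0.496, 0.5  , 0.504,
       0.508, 0.512, 0.516, 0.52 , 0.524, 0.528, 0.532, 0.536, 0.54 ,
       0.544, 0.548, 0.552, 0.556, 0.56 , 0.564, 0.568, 0.572, 0.576,
       0.58 , 0.584, 0.588, 0.592, 0.596]))
0.24151154485657084 0.3239927336683233
((487.4996337890625, 213.84613037109375), (82.52778625488281, 14.406209945678711), 82.001708984375)
```

View pics/w3.png

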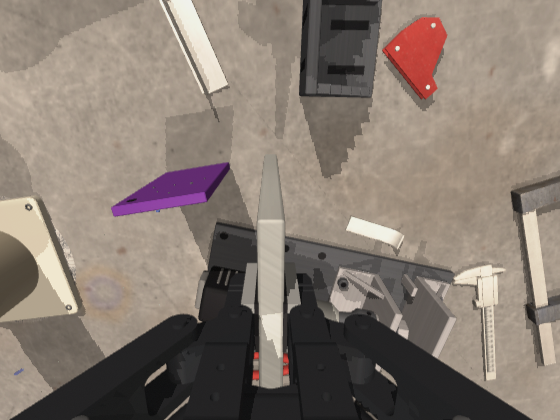

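```bash
cat >> h.py <<'E'
n=np.array([.9893,-.1461,0]);t=np.array([.1461,.9893,0])
def pl(du,z,tilt=.21): 
    delta((.4446+du)*n+.2965*t+np.array([0,0,z]),np.radians(-8.4),tilt,np.radians(-8.4))
E
python3 -c "
from h import *
pl(-.03,.20)"
```

```text
t 6.2 pos [0.4314 0.0892 0.3035] dcm [  2.21  14.36 -10.35] drot [ 1.8 11.  -0.2] F [-0.4  0.1 -5.5] w 0.0093
```

Call:
move_arm([
  [[0.2,3,0,0.4,3,0,0],[0.5,4,0,0.5,3,0,0],[0.5,3,-1,0.5,3,0,0],[0.5,1.5,-3,0.3,1.5,0,0],[0,0,-2,0,0,0,0]],
])

```text
clock: 6.7
eef_pos: [0.4545, 0.2039, 0.2418]
tool_rot: [0.756, 0.647, -0.065, -0.075]
ft_force: [-0.6, -0.4, -4.4]
grip_width: 0.0096
```

```bash
python3 -c "
from h import *
pl(-.03,.20)"
```

```text
t 6.7 pos [0.4545 0.2039 0.2418] dcm [-0.1   2.88 -4.18] drot [0.1 0.6 0.4] F [-0.6 -0.4 -4.4] w 0.0096
```

Call:
move_arm([
  [[0,1.3,-2,0.1,0.5,0.4,0],[0.3,1.0,-2.5,0,0,0,0],[0.6,0,-2.5,0,0,0,0],[0.6,0,-1.5,0,0,0,0],[0,0,0,0,0,0,0]],
])

```text
clock: 7.2
eef_pos: [0.4738, 0.2228, 0.1448]
tool_rot: [0.755, 0.647, -0.072, -0.079]
ft_force: [-0.6, 0.4, -4.1]
grip_width: 0.0094
```

```bash
python3 -c "
from h import *
pl(-.006,.1226)"
```

```text
t 7.2 pos [0.4738 0.2228 0.1448] dcm [ 0.34  0.65 -2.22] drot [ 0.4 -0.3  0.4] F [-0.6  0.4 -4.1] w 0.0094
```

Call:
move_arm([
  [[0.2,0.6,-1,0.4,-0.3,0.4,0],[0.1,0,-0.6,0,0,0,0],[0,0,-0.3,0,0,0,0],[0,0,0,0,0,0,0],[0,0,0,0,0,0,0]],
])

```text
clock: 7.7
eef_pos: [0.4791, 0.2279, 0.1254]
tool_rot: [0.754, 0.649, -0.067, -0.079]
ft_force: [0.0, 0.7, -3.1]
grip_width: 0.0098
```

```bash
python3 - <<'E'
from h import *
pl(-.006,.1226)
cam('scene','s4.png');a=cv2.imread('pics/s4.png');cv2.imwrite('pics/s4c.png',cv2.resize(a[100:280,150:350],None,fx=3.3,fy=3.3,interpolation=3))
E
```

```text
t 7.7 pos [0.4791 0.2279 0.1254] dcm [-0.18  0.13 -0.28] drot [-0.1  0.2  0.1] F [ 0.   0.7 -3.1] w 0.0098
```

View pics/s4c.png

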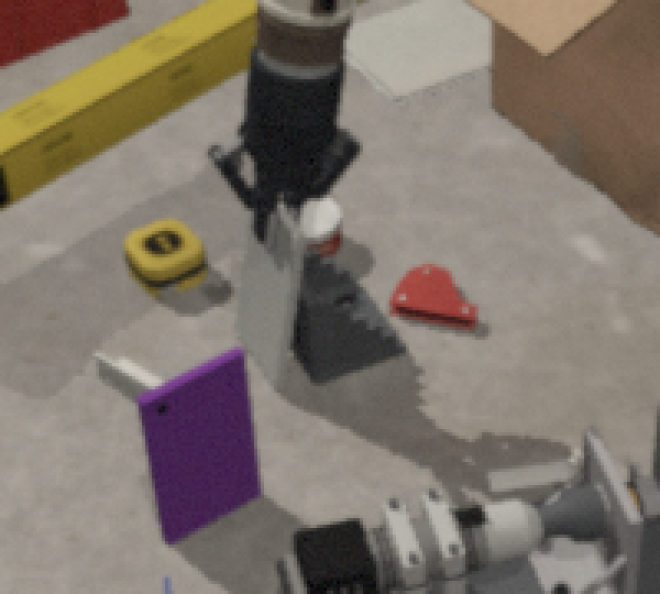

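Call:
move_arm([
  [[0,0,-0.25,0,0,0,0],[0,0,0,0,0,0,0],[0,0,-0.15,0,0,0,0],[0,0,0,0,0,0,0],[0,0,0,0,0,0,0]],
])

```text
clock: 8.25
eef_pos: [0.4796, 0.2284, 0.1229]
tool_rot: [0.754, 0.649, -0.065, -0.078]
ft_force: [-0.0, -0.4, -4.2]
grip_width: 0.0093
```

```bash
python3 - <<'E'
from h import *
pl(-.00,.1216)
E
```

```text
t 8.25 pos [0.4796 0.2284 0.1229] dcm [ 0.36 -0.01 -0.13] drot [-0.1  0.3  0.1] F [-0.  -0.4 -4.2] w 0.0093
```

Call:
move_arm([
  [[0.2,0,-0.2,0,0,0,0],[0.1,0,0,0,0,0,0],[0,0,-0.1,0,0,0,0],[0,0,0,0,0,0,0],[0,0,0,0,0,0,0]],
])

```text
clock: 8.75
eef_pos: [0.483, 0.2287, 0.1217]
tool_rot: [0.754, 0.649, -0.065, -0.079]
ft_force: [-0.8, -0.1, -0.2]
grip_width: 0.0092
```

```bash
python3 - <<'E'
from h import *
pl(-.00,.1216)
E
```

```text
t 8.75 pos [0.483  0.2287 0.1217] dcm [ 0.02 -0.03 -0.01] drot [-0.2  0.4  0.1] F [-0.8 -0.1 -0.2] w 0.0092
```

Call:
move_arm([
  [[0,0,0,0,0,0,0.2],[0,0,0,0,0,0,0.3],[0,0,0,0,0,0,0.4],[0,0,0,0,0,0,0.4],[0,0,0,0,0,0,0.4]],
])

```text
clock: 9.25
eef_pos: [0.4842, 0.2292, 0.122]
tool_rot: [0.754, 0.649, -0.063, -0.078]
ft_force: [0.4, -0.2, -0.2]
grip_width: 0.0336
```

```bash
python3 - <<'E'
from h import *
pl(-.00,.1216)
cam('scene','s5.png');a=cv2.imread('pics/s5.png');cv2.imwrite('pics/s5c.png',cv2.resize(a[100:280,150:350],None,fx=3.3,fy=3.3,interpolation=3))
E
```

```text
t 9.25 pos [0.4842 0.2292 0.122 ] dcm [-0.1  -0.08 -0.04] drot [-0.3  0.6  0.1] F [ 0.4 -0.2 -0.2] w 0.0336
```

View pics/s5c.png

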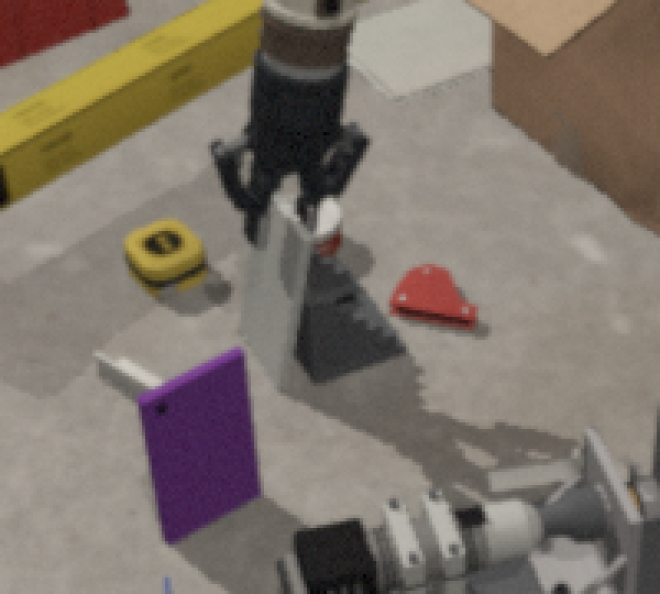

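Call:
move_arm([
  [[0.2,0,1,0,0,0,0.5],[0.4,-0.1,2,0,0,0,0.5],[0.6,-0.1,3,0,0,0,0.5],[0.6,-0.1,3,0,0,0,0.5],[0.6,-0.1,3,0,0,0,0.5]],
])

```text
clock: 9.8
eef_pos: [0.5051, 0.2238, 0.2438]
tool_rot: [0.753, 0.649, -0.068, -0.08]
ft_force: [0.1, -0.4, 0.6]
grip_width: 0.0427
```

```bash
python3 - <<'E'
from h import *
delta([.5669,-.144,.25],np.radians(69.37))
cam('scene','s6.png');a=cv2.imread('pics/s6.png');cv2.imwrite('pics/s6c.png',cv2.resize(a[100:280,150:350],None,fx=3.3,fy=3.3,interpolation=3))
E
```

```text
t 9.8 pos [0.5051 0.2238 0.2438] dcm [  6.18 -36.78   0.62] drot [  6.6 -11.2  77.5] F [ 0.1 -0.4  0.6] w 0.0427
```

View pics/s6c.png

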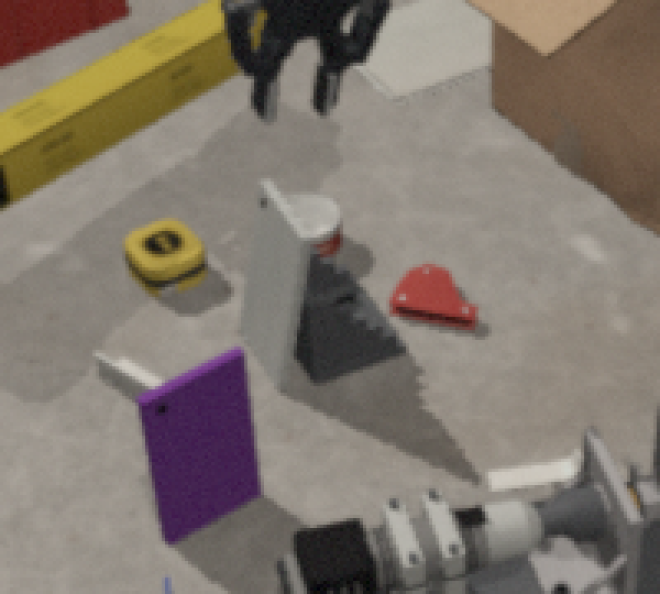

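Call:
move_arm([
  [[0.5,-2,1,-0.9,-6,5,1],[0.8,-3.5,0,-0.9,-5.5,6,1],[0.8,-4,0,0,0,8,1],[0.8,-4,0,0,0,8,1],[0.8,-4,0,0,0,8,1]],
])

```text
clock: 10.35
eef_pos: [0.5466, 0.0513, 0.2634]
tool_rot: [0.514, 0.857, 0.001, 0.011]
ft_force: [0.8, -0.8, 0.1]
grip_width: 0.0855
```

Call:
move_arm([
  [[0.5,-4,0,0,0,8,1],[0.5,-4,0,0,0,8,1],[0.3,-2,0,0,0,8,1],[0,0,0,0,0,8,1],[0,0,0,0,0,0,1]],
])

```text
clock: 10.85
eef_pos: [0.5603, -0.0576, 0.2674]
tool_rot: [0.253, 0.967, 0.005, 0.013]
ft_force: [-0.6, 1.0, 0.3]
grip_width: 0.085
```

```bash
python3 - <<'E'
from h import *
delta([.5669,-.144,.20],np.radians(69.37)); print(bot.get_obs()['joint_pos'])
E
```

```text
t 10.85 pos [ 0.5603 -0.0576  0.2674] dcm [ 0.66 -8.64 -6.74] drot [-0.3  1.5  8.7] F [-0.6  1.   0.3] w 0.085
[-0.10563681  0.33567881  0.22760063  1.43621255  0.00597203  0.40652085]
```

Call:
move_arm([
  [[0.3,-3.5,-1,-0.3,1.4,5,1],[0.3,-3.5,-2,0,0,3.7,1],[0,-1,-2,0,0,0,1],[0,0,0,0,0,0,1],[0,0,0,0,0,0,1]],
])

```text
clock: 11.35
eef_pos: [0.5678, -0.1377, 0.22]
tool_rot: [0.181, 0.983, 0.0, 0.004]
ft_force: [0.1, 0.6, 0.8]
grip_width: 0.0859
```

```bash
python3 - <<'E'
from h import *
np.set_printoptions(precision=4,suppress=True)
delta([.5669,-.144,.15],np.radians(69.37))
o,p,d,P=wrist('w7.png'); np.save('w7.npy',P)
nf=np.array([.9359,-.3523]);tf=np.array([.3523,.9359])
X,Y,Z=P[...,0],P[...,1],P[...,2]
c=np.array([.5402,-.134])+.005*nf
U=(P[...,:2]-c)@nf;V=(P[...,:2]-c)@tf
m=(Z>.107)&(Z<.117)&(abs(V)<.07)&(U>-.03)&(U<.08)
q=P[m]
for nm,w in (('br',m&(U<.02)),('bk',m&(U>.04))):
    r=cv2.minAreaRect((P[w][:,:2]*1000).astype(np.float32)); print(nm,r)
m=(Z>.078)&(Z<.1)&(abs(V)<.03)&(U>.0)&(U<.045)
print('head',m.sum(),[np.percentile(a[m],[2,50,98]) for a in (U,V,Z)])
mm=m&(U>.012)
print([np.percentile(a[mm],[2,50,98]) for a in (U,V,Z)])
E
```

```text
t 11.35 pos [ 0.5678 -0.1377  0.22  ] dcm [-0.09 -0.63 -7.  ] drot [0.  0.4 0.2] F [0.1 0.6 0.8] w 0.0859
br ((539.416259765625, -134.56800842285156), (99.21835327148438, 9.943593978881836), 69.13666534423828)
bk ((599.1846923828125, -156.7923126220703), (119.63047790527344, 10.761466026306152), 69.4614486694336)
head 890 [array([0.0069, 0.0187, 0.0302]), array([-0.0158, -0.0005,  0.0136]), array([0.0794, 0.0864, 0.0913])]
[array([0.0126, 0.0208, 0.0306]), array([-0.0159, -0.0006,  0.0136]), array([0.0794, 0.0871, 0.0913])]
```

View pics/w7.png

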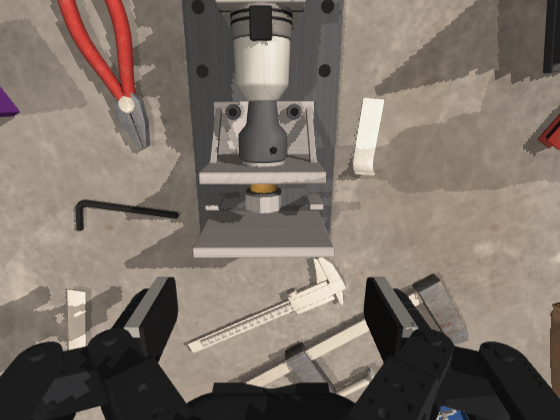

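Call:
move_arm([
  [[-0.1,-0.6,-2,0,0.4,0.2,1],[0,0,-3,0,0,0,1],[0,0,-2,0,0,0,1],[0,0,0,0,0,0,1],[0,0,0,0,0,0,1]],
])

```text
clock: 11.9
eef_pos: [0.5712, -0.1384, 0.1569]
tool_rot: [0.177, 0.984, -0.0, 0.007]
ft_force: [0.2, 0.0, -0.1]
grip_width: 0.0856
```

```bash
python3 - <<'E'
from h import *
delta([.5665,-.1443,.10],np.radians(69.37))
E
```

```text
t 11.9 pos [ 0.5712 -0.1384  0.1569] dcm [-0.47 -0.59 -5.69] drot [ 0.2  0.8 -0.2] F [ 0.2  0.  -0.1] w 0.0856
```

Call:
move_arm([
  [[-0.5,-0.6,-0.5,0.2,0.8,0,1],[0,0,-1,0,0,0,1],[-0.1,-0.1,-1,0,0.1,0,1],[-0.1,-0.1,-1,0,0.1,0,1],[0,0,0,0,0,0,1]],
])

```text
clock: 12.4
eef_pos: [0.5663, -0.1468, 0.1239]
tool_rot: [0.177, 0.984, -0.0, 0.001]
ft_force: [0.2, 0.3, -1.1]
grip_width: 0.0852
```

```bash
python3 - <<'E'
from h import *
delta([.5665,-.1443,.10],np.radians(69.37))
E
```

```text
t 12.4 pos [ 0.5663 -0.1468  0.1239] dcm [ 0.02  0.25 -2.39] drot [ 0.1  0.1 -0.3] F [ 0.2  0.3 -1.1] w 0.0852
```

Call:
move_arm([
  [[0,0.2,-1,0,0,-0.2,1],[0,0,-1,0,0,0,1],[0,0,-1,0,0,0,1],[-0.1,0,-1,0,0.1,0,1],[0,0,0,0,0,0,1]],
])

```text
clock: 12.9
eef_pos: [0.5644, -0.1445, 0.0794]
tool_rot: [0.179, 0.984, -0.0, -0.001]
ft_force: [-0.4, -0.2, 0.3]
grip_width: 0.0855
```

```bash
python3 - <<'E'
from h import *
delta([.5665,-.1443,.052],np.radians(69.37))
E
```

```text
t 12.9 pos [ 0.5644 -0.1445  0.0794] dcm [ 0.21  0.02 -2.74] drot [ 0.  -0.1 -0. ] F [-0.4 -0.2  0.3] w 0.0855
```

Call:
move_arm([
  [[0.2,0,-1,0,0,0,1],[0,0,-1,0,0,0,1],[0,0,-0.6,0,0,0,1],[0,0,0,0,0,0,1],[0,0,0,0,0,0,1]],
])

```text
clock: 13.4
eef_pos: [0.5667, -0.1445, 0.0508]
tool_rot: [0.179, 0.984, -0.0, -0.001]
ft_force: [-0.2, 0.1, 0.3]
grip_width: 0.0848
```

```bash
python3 - <<'E'
from h import *
delta([.5665,-.1443,.052],np.radians(69.37))
o,p,d,P=wrist('w8.png')
E
```

```text
t 13.4 pos [ 0.5667 -0.1445  0.0508] dcm [-0.02  0.02  0.12] drot [ 0.  -0.1 -0. ] F [-0.2  0.1  0.3] w 0.0848
```

View pics/w8.png

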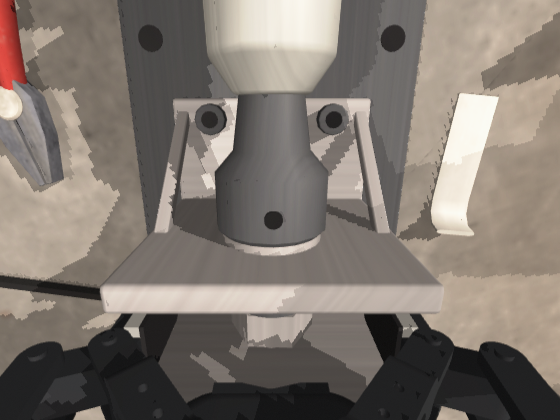

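Call:
move_arm([
  [[0,0,0.1,0,0,0,0],[0,0,0,0,0,0,0],[0,0,0,0,0,0,0],[0,0,0,0,0,0,0],[0,0,0,0,0,0,0]],
])

```text
clock: 13.95
eef_pos: [0.5678, -0.1445, 0.0539]
tool_rot: [0.179, 0.984, -0.0, 0.001]
ft_force: [0.6, -0.6, -2.7]
grip_width: 0.0316
```

Call:
move_arm([
  [[0,0,0,0,0,0,0],[0,0,0,0,0,0,0],[0,0,0,0,0,0,0],[0,0,0,0,0,0,0],[0,0,0,0,0,0,0]],
])

```text
clock: 14.45
eef_pos: [0.5678, -0.1445, 0.0538]
tool_rot: [0.179, 0.984, -0.0, 0.001]
ft_force: [-0.2, -0.0, 0.3]
grip_width: 0.0315
```

```bash
python3 - <<'E'
from h import *
delta([.5665,-.1443,.052],np.radians(69.37)); print(bot.get_obs()['ft_torque'])
E
```

```text
t 14.45 pos [ 0.5678 -0.1445  0.0538] dcm [-0.13  0.02 -0.18] drot [ 0.   0.1 -0. ] F [-0.2 -0.   0.3] w 0.0315
[ 0.1480751  -0.04444508  0.02016509]
```

Call:
move_arm([
  [[0,0,0,0,0,0,0],[0,0,0,0,0,0,0],[0,0,0,0,0,0,0],[0,0,0,0,0,0,0],[0,0,0,0,0,0,0]],
])

```text
clock: 14.95
eef_pos: [0.5678, -0.1444, 0.0538]
tool_rot: [0.179, 0.984, -0.0, 0.001]
ft_force: [-0.3, 0.1, -0.8]
grip_width: 0.0314
```

Call:
move_arm([
  [[0,0,0,0,0,0,0],[0,0,0,0,0,0,0],[0,0,0,0,0,0,0],[0,0,0,0,0,0,0],[0,0,0,0,0,0,0]],
])

```text
clock: 15.45
eef_pos: [0.5678, -0.1445, 0.0538]
tool_rot: [0.179, 0.984, -0.0, 0.001]
ft_force: [-0.3, -0.0, -0.2]
grip_width: 0.0317
```

```bash
python3 - <<'E'
from h import *
delta([.5665,-.1443,.052],np.radians(69.37)); print(bot.get_obs()['ft_torque']);wrist('w9.png')
E
```

```text
t 15.45 pos [ 0.5678 -0.1445  0.0538] dcm [-0.13  0.02 -0.18] drot [ 0.   0.1 -0.1] F [-0.3 -0.  -0.2] w 0.0317
[ 0.11576291 -0.00764842  0.03531745]
```

View pics/w9.png

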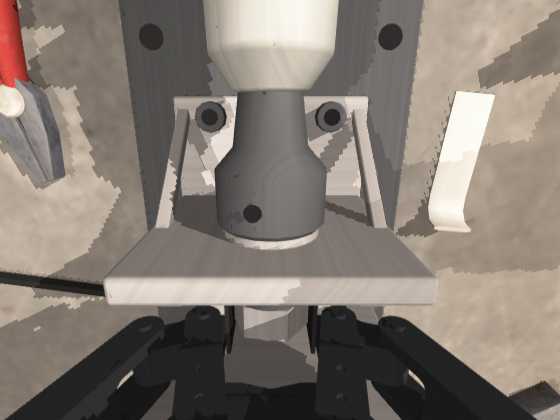

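Socket mark moved from (273,220) to (252,213): the spindle is running. The fingers hold the head at (270,320), with a holding torque of about 0.12 Nm. I keep holding.

Call:
move_arm([
  [[0,0,0,0,0,0,0],[0,0,0,0,0,0,0],[0,0,0,0,0,0,0],[0,0,0,0,0,0,0],[0,0,0,0,0,0,0]],
])

```text
clock: 16.0
eef_pos: [0.5678, -0.1444, 0.0538]
tool_rot: [0.179, 0.984, -0.0, 0.001]
ft_force: [-0.4, 0.3, 0.3]
grip_width: 0.0314
```

Call:
move_arm([
  [[0,0,0,0,0,0,0],[0,0,0,0,0,0,0],[0,0,0,0,0,0,0],[0,0,0,0,0,0,0],[0,0,0,0,0,0,0]],
])

```text
clock: 16.5
eef_pos: [0.5678, -0.1444, 0.0538]
tool_rot: [0.179, 0.984, -0.0, 0.001]
ft_force: [-0.8, 0.5, 0.1]
grip_width: 0.0317
```

Call:
move_arm([
  [[0,0,0,0,0,0,0],[0,0,0,0,0,0,0],[0,0,0,0,0,0,0],[0,0,0,0,0,0,0],[0,0,0,0,0,0,0]],
])

```text
clock: 17.0
eef_pos: [0.5678, -0.1444, 0.0538]
tool_rot: [0.179, 0.984, -0.0, 0.001]
ft_force: [0.6, 0.4, 0.7]
grip_width: 0.0318
```

Call:
move_arm([
  [[0,0,0,0,0,0,0],[0,0,0,0,0,0,0],[0,0,0,0,0,0,0],[0,0,0,0,0,0,0],[0,0,0,0,0,0,0]],
])

```text
clock: 17.5
eef_pos: [0.5678, -0.1444, 0.0538]
tool_rot: [0.179, 0.984, -0.0, 0.001]
ft_force: [0.2, -0.2, 0.1]
grip_width: 0.0317
```

```bash
python3 - <<'E'
from h import *
delta([.5665,-.1443,.052],np.radians(69.37)); print(bot.get_obs()['ft_torque']);wrist('w10.png')
E
```

```text
t 17.5 pos [ 0.5678 -0.1444  0.0538] dcm [-0.13  0.01 -0.18] drot [ 0.   0.1 -0.1] F [ 0.2 -0.2  0.1] w 0.0317
[ 0.05786878  0.01143971 -0.00620219]
```

View pics/w10.png

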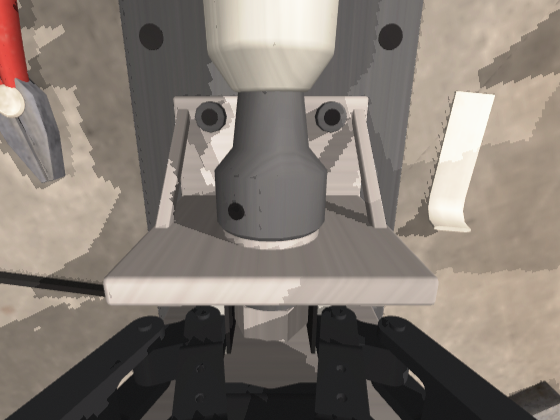

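Call:
move_arm([
  [[0,0,0,0,0,0,0],[0,0,0,0,0,0,0],[0,0,0,0,0,0,0],[0,0,0,0,0,0,0],[0,0,0,0,0,0,0]],
])

```text
clock: 18.05
eef_pos: [0.5678, -0.1445, 0.0538]
tool_rot: [0.179, 0.984, -0.0, 0.001]
ft_force: [-0.1, 0.2, 0.4]
grip_width: 0.0314
```

Call:
move_arm([
  [[0,0,0,0,0,0,0],[0,0,0,0,0,0,0],[0,0,0,0,0,0,0],[0,0,0,0,0,0,0],[0,0,0,0,0,0,0]],
])

```text
clock: 18.55
eef_pos: [0.5678, -0.1445, 0.0538]
tool_rot: [0.179, 0.984, -0.0, 0.001]
ft_force: [-0.3, -0.3, -0.6]
grip_width: 0.0313
```

Call:
move_arm([
  [[0,0,0,0,0,0,0],[0,0,0,0,0,0,0],[0,0,0,0,0,0,0],[0,0,0,0,0,0,0],[0,0,0,0,0,0,0]],
])

```text
clock: 19.05
eef_pos: [0.5678, -0.1444, 0.0538]
tool_rot: [0.179, 0.984, -0.0, 0.001]
ft_force: [0.2, 0.0, 0.6]
grip_width: 0.0315
```

Call:
move_arm([
  [[0,0,0,0,0,0,0],[0,0,0,0,0,0,0],[0,0,0,0,0,0,0],[0,0,0,0,0,0,0],[0,0,0,0,0,0,0]],
])

```text
clock: 19.55
eef_pos: [0.5678, -0.1444, 0.0538]
tool_rot: [0.179, 0.984, -0.0, 0.001]
ft_force: [0.1, -0.1, -0.2]
grip_width: 0.0316
```

Call:
move_arm([
  [[0,0,0,0,0,0,0],[0,0,0,0,0,0,0],[0,0,0,0,0,0,0],[0,0,0,0,0,0,0],[0,0,0,0,0,0,0]],
])

```text
clock: 20.05
eef_pos: [0.5678, -0.1444, 0.0538]
tool_rot: [0.179, 0.984, -0.0, 0.001]
ft_force: [-0.4, 0.3, 0.5]
grip_width: 0.0316
```

Call:
move_arm([
  [[0,0,0,0,0,0,0],[0,0,0,0,0,0,0],[0,0,0,0,0,0,0],[0,0,0,0,0,0,0],[0,0,0,0,0,0,0]],
])

```text
clock: 20.55
eef_pos: [0.5678, -0.1444, 0.0538]
tool_rot: [0.179, 0.984, -0.0, 0.001]
ft_force: [0.1, -0.4, -1.3]
grip_width: 0.0317
```

Call:
move_arm([
  [[0,0,0,0,0,0,0],[0,0,0,0,0,0,0],[0,0,0,0,0,0,0],[0,0,0,0,0,0,0],[0,0,0,0,0,0,0]],
])

```text
clock: 21.05
eef_pos: [0.5678, -0.1445, 0.0539]
tool_rot: [0.179, 0.984, -0.0, 0.001]
ft_force: [-0.3, 0.4, 0.5]
grip_width: 0.0315
```

Call:
move_arm([
  [[0,0,0,0,0,0,0],[0,0,0,0,0,0,0],[0,0,0,0,0,0,0],[0,0,0,0,0,0,0],[0,0,0,0,0,0,0]],
])

```text
clock: 21.55
eef_pos: [0.5678, -0.1444, 0.0538]
tool_rot: [0.179, 0.984, -0.0, 0.001]
ft_force: [-0.2, -0.4, 0.3]
grip_width: 0.0313
```

Call:
move_arm([
  [[0,0,0,0,0,0,0],[0,0,0,0,0,0,0],[0,0,0,0,0,0,0],[0,0,0,0,0,0,0],[0,0,0,0,0,0,0]],
])

```text
clock: 22.05
eef_pos: [0.5678, -0.1444, 0.0538]
tool_rot: [0.179, 0.984, 0.0, 0.001]
ft_force: [-0.7, -1.0, -1.0]
grip_width: 0.0317
```

Call:
move_arm([
  [[0,0,0,0,0,0,0],[0,0,0,0,0,0,0],[0,0,0,0,0,0,0],[0,0,0,0,0,0,0],[0,0,0,0,0,0,0]],
])

```text
clock: 22.55
eef_pos: [0.5678, -0.1444, 0.0538]
tool_rot: [0.179, 0.984, 0.0, 0.001]
ft_force: [0.1, -0.2, -0.1]
grip_width: 0.0317
```

Call:
move_arm([
  [[0,0,0,0,0,0,0],[0,0,0,0,0,0,0],[0,0,0,0,0,0,0],[0,0,0,0,0,0,0],[0,0,0,0,0,0,0]],
])

```text
clock: 23.05
eef_pos: [0.5678, -0.1444, 0.0538]
tool_rot: [0.179, 0.984, 0.0, 0.001]
ft_force: [-0.0, -1.4, 0.7]
grip_width: 0.0315
```

Call:
move_arm([
  [[0,0,0,0,0,0,0],[0,0,0,0,0,0,0],[0,0,0,0,0,0,0],[0,0,0,0,0,0,0],[0,0,0,0,0,0,0]],
])

```text
clock: 23.55
eef_pos: [0.5679, -0.1444, 0.0538]
tool_rot: [0.179, 0.984, 0.0, 0.001]
ft_force: [-0.2, -0.4, -0.7]
grip_width: 0.0317
```

Call:
move_arm([
  [[0,0,0,0,0,0,0],[0,0,0,0,0,0,0],[0,0,0,0,0,0,0],[0,0,0,0,0,0,0],[0,0,0,0,0,0,0]],
])

```text
clock: 24.05
eef_pos: [0.5678, -0.1444, 0.0538]
tool_rot: [0.179, 0.984, 0.0, 0.001]
ft_force: [-0.2, -0.9, -0.2]
grip_width: 0.0315
```

Call:
move_arm([
  [[0,0,0,0,0,0,0],[0,0,0,0,0,0,0],[0,0,0,0,0,0,0],[0,0,0,0,0,0,0],[0,0,0,0,0,0,0]],
])

```text
clock: 24.55
eef_pos: [0.5678, -0.1444, 0.0538]
tool_rot: [0.179, 0.984, 0.0, 0.001]
ft_force: [0.2, -0.4, 0.7]
grip_width: 0.0314
```

Call:
move_arm([
  [[0,0,0,0,0,0,0],[0,0,0,0,0,0,0],[0,0,0,0,0,0,0],[0,0,0,0,0,0,0],[0,0,0,0,0,0,0]],
])

```text
clock: 25.05
eef_pos: [0.5678, -0.1444, 0.0538]
tool_rot: [0.179, 0.984, 0.0, 0.001]
ft_force: [0.0, -0.1, 0.9]
grip_width: 0.0315
```

Call:
move_arm([
  [[0,0,0,0,0,0,0],[0,0,0,0,0,0,0],[0,0,0,0,0,0,0],[0,0,0,0,0,0,0],[0,0,0,0,0,0,0]],
])

```text
clock: 25.55
eef_pos: [0.5678, -0.1444, 0.0538]
tool_rot: [0.179, 0.984, 0.0, 0.001]
ft_force: [0.3, -0.4, -0.6]
grip_width: 0.0314
```

Call:
move_arm([
  [[0,0,0,0,0,0,0],[0,0,0,0,0,0,0],[0,0,0,0,0,0,0],[0,0,0,0,0,0,0],[0,0,0,0,0,0,0]],
])

```text
clock: 26.05
eef_pos: [0.5678, -0.1444, 0.0538]
tool_rot: [0.179, 0.984, 0.0, 0.001]
ft_force: [-1.0, 0.5, -0.2]
grip_width: 0.0313
```

```bash
python3 - <<'E'
from h import *
delta([.5665,-.1443,.052],np.radians(69.37)); print(bot.get_obs()['ft_torque']);wrist('w11.png'); cam('scene','s11.png')
E
```

```text
t 26.05 pos [ 0.5678 -0.1444  0.0538] dcm [-0.13  0.01 -0.18] drot [-0.   0.1 -0. ] F [-1.   0.5 -0.2] w 0.0313
[ 0.24662084 -0.06426343  0.05155662]
```

Call:
move_arm([
  [[0,0,0,0,0,0,0],[0,0,0,0,0,0,0],[0,0,0,0,0,0,0],[0,0,0,0,0,0,0],[0,0,0,0,0,0,0]],
])

```text
clock: 26.65
eef_pos: [0.5678, -0.1444, 0.0538]
tool_rot: [0.179, 0.984, 0.0, 0.001]
ft_force: [-1.0, -0.1, 0.6]
grip_width: 0.0311
```

Call:
move_arm([
  [[0,0,0,0,0,0,0],[0,0,0,0,0,0,0],[0,0,0,0,0,0,0],[0,0,0,0,0,0,0],[0,0,0,0,0,0,0]],
])

```text
clock: 27.15
eef_pos: [0.5678, -0.1444, 0.0538]
tool_rot: [0.179, 0.984, 0.0, 0.001]
ft_force: [-1.0, -0.8, -0.4]
grip_width: 0.0314
```

```bash
python3 - <<'E'
from h import *
delta([.5665,-.1443,.052],np.radians(69.37)); print(bot.get_obs()['ft_torque']);wrist('w12.png')
a,b,c=[cv2.imread('pics/w%d.png'%i)[80:250,190:350] for i in (10,11,12)]
cv2.imwrite('pics/cmp.png',cv2.resize(np.hstack([a,b,c]),None,fx=1.6,fy=1.6))
print(np.abs(a.astype(int)-b).mean(),np.abs(b.astype(int)-c).mean())
E
```

```text
t 27.15 pos [ 0.5678 -0.1444  0.0538] dcm [-0.13  0.01 -0.18] drot [-0.   0.1 -0. ] F [-1.  -0.8 -0.4] w 0.0314
[ 0.22618908 -0.05970905  0.02809964]
2.9732475490196077 0.34188725490196076
```

View pics/cmp.png

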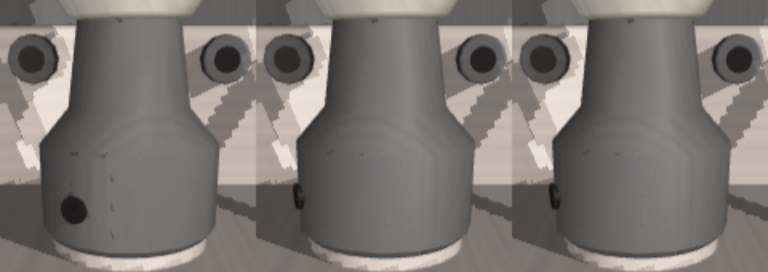

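View pics/s11.png

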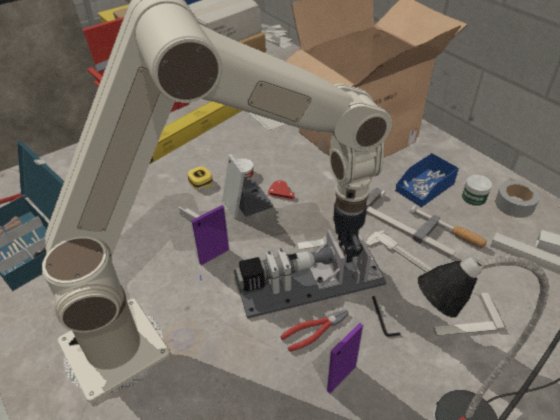

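```bash
python3 -c "
from h import *
print(bot.job_done())"
```

```text
the job is handed in; nothing more can be done
None
```

The shield is leaning against the angle plate, and the gripper held the bolt head until the nutrunner stalled. I handed the job in at 27.2 s of the 72 s limit, still holding the head. The hand-in gives no verdict.

- **Shield:** I pulled it out of the gap and set it on its short edge against the angle plate, at about 12° from upright. I then let it go. The last scene picture shows it still leaning there, and nothing lying around looks moved. I did not measure the tilt again after letting go.
- **Bolt head:** I held it from about 14 s on. The finger opening stayed at 31–32 mm throughout, which suggests the pads are a few degrees off the flats (30 mm). The grip did not slip.
- **Nut tight:** The socket mark moved early in the hold and was in the same place in two wrist pictures 1.1 s apart at the end. The holding moment rose from about 0.1 to about 0.24 Nm, a little under the 0.3 Nm expected for a tight nut.

No check failed. I could not read `nut_run` directly, so "tight" rests on the stopped socket and the higher moment.

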